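# Load a board carrier under the spring clip of a test fixture

### The arm

A 6-joint arm with a two-finger parallel gripper is mounted at the origin on the work surface. World frame = base frame: x ahead of the robot, y to its left, z up, the work surface at z = 0. Lengths are in m, angles in rad, forces in N, time in s.
With the tool pointing down it reaches from about 0.35 to 0.975 m from the base axis. Payload 4.9 kg.
Tool frame: the origin (TCP) lies at the very end of the fingers, on their centre line; the grasp point (between the pads) lies 19 mm behind it; z points along the fingers, y is the line along which they close (so a half turn about z gives the same grasp; the last joint's range is limited). The gripper opens to 85 mm and grips with 20 to 120 N. Pads are 22 mm wide; open, the fingers measure 114 mm over their backs; the gripper's body (76 mm by 85 mm) begins 54 mm behind the grasp point. The pads swing forward as they close: fully open they stand 13 mm farther back than shut.
Start: joints at [1.201, 0.053, 1.613, -0, 1.476, -0.119], TCP at [0.155, 0.605, 0.231] pointing down, gripper open.
Joint ranges: [-3.01, 3.01], [-1.01, 2.22], [0.06, 2.58], [-1.02, 4.17], [0.09, 2.62], [-3.14, 3.14]. Speed limits (rad/s): [2.57, 2.57, 3.14, 3.14, 3.14, 3.14].

### API

Orientations are given as a unit quaternion [w, x, y, z].
In Python, from plant import manip gives the robot as it stands.
- The arm moves only by the tool move_arm, never from a script. Its argument "plan" is a list that holds one entry, the list of rows, each a list of 7 numbers: the shift along the tool's x, y, z as a fraction of full scale, then the turn, a rotation vector about the tool's x, y, z as a fraction of full scale, then the closure, from 0 (fully open) to 1 (shut). In form: [[[dx, dy, dz, wx, wy, wz, fingers], ...]]. A call has exactly 10 rows; each row shifts and turns the commanded pose from where the row before left it, along the tool's axes as they then stand; what a row does not reach is not made up. Full scale, the value 1, is 0.12 m for a shift and 0.15 rad for a turn. A row lasts 1/8 s, in which the tool goes at most 62.5 mm and 10.7 degrees, less where a joint would pass 70% of its speed; a pose out of reach is approached as far as the arm can. A call with a number of a shift or a turn outside -1 to 1 is refused whole. A call with a gripper value outside its range is refused whole. The fingers move at their own pace and stop on an object; the grip force is fixed at half the most. Time passes only in rows, so rows that do not move let the fingers close, or fill a call up. It gives the time, the measured TCP pose, the force, the opening and the grip force at its end, in the units of the state.
- manip.state(): the state, without advancing time (a new reading comes with each control period).
- manip.grab_frame(name): name is "scene" or "top" or "wrist"; returns a dict with "pixels" (400x640x3 uint8, blue, green, red), "depth" (400x640 float32, m along the optical axis (not along the pixel's ray), 0 where there is no reading), "vfov" (degrees; the focal length in pixels is half the picture's height over the tangent of half this angle, whatever the lens; pixels are square), "cx", "cy" (the principal point, pixels), "view" (4x4, takes a point from world to camera coordinates). Camera axes: x right, y down, z forward; pixel columns grow to the right and rows downward; lengths in m; the calibration is good to about 2 mm. A picture is of the moment at which its call begins.
- manip.job_done(): hands the job in; it is judged then, once.
The state is a dict: "time": time; "joint_pos": joint angles; "joint_vel": joint speeds; "joint_efforts": joint torques, N m; "tool_pos": TCP position; "tool_rot": TCP orientation; "contact_force": force on the tool from outside, world axes, zero at the start; "ft_torque": the same for the moment, N m; "gripper_width": opening from 0.0 (shut) to 1.0 (fully open); "grasp_force": force on a finger pad.
Only numpy, scipy, OpenCV 4.12 (cv2) and the standard library are available. Lean on these libraries where they do the work, as an engineer would, in place of code of your own. Each camera call takes 0.05 s, during which the arm holds its last target. There are 200 camera calls.

### The job

Press the red paddle of the spring clip down with one fingertip so that its black nose rises, and while it is held down push the black carrier with the green circuit board beneath the nose with the other fingertip, by its yellow tab, until it is fully home against the blue end stop; only then let the clip go, so that its nose clamps the carrier. Slide the carrier only, never lift or tip it, and leave the other things where they are.

Things in the scene. Friction and masses are not known exactly. Their poses are not given: they have to be found in the camera images.
- fixture: aluminium test fixture, fixed. Origin on the table surface; x: the way the carrier is pushed home, y: to the paddle's side, z up. Base plate x -112 to 102 mm, y -90 to 100; its top, the bed, is at z = 18. Two dark guide rails along x (x -65 to 85), 8 mm above the bed, inner faces at y = +-29.5, outer +-35.5. Steel pivot posts at y = 46 (x = -100, 30, 91), 10 mm wide, top at z = 44.
- carrier: loose black plastic carrier with a green circuit board, 100 (x) x 56 (y) x 12 (z) mm, 0.15 to 0.3 kg, lying on the bed between the rails, 1.5 mm play each side. Origin: centre of the underside; x is its front, towards the stop, parallel to the fixture's x. It starts 25 to 45 mm short of home, its front face still 10 to 30 mm short of the nose.
- tab (a point): middle of the rear face of the carrier's yellow push tab, 17 mm above the carrier's underside. The tab stands across the rear end, flush with the rear face (carrier x = -50), 8 mm thick, 44 mm wide in y, its top 22 mm above the underside (z = 40 over the table). Below it the rear face goes on flat down to the bed.
- clip (a joint): angle of the spring clip, a rocker hinged along the fixture's x at y = 46, z = 38 mm: paddle on one side, nose on the other. 0 = at rest, nose down; 0.32 rad = paddle fully pressed, at a stop. The carrier passes under the nose above 0.18; it reads 0.15 with the nose resting on the carrier. Springs shut when released. Pressing mid-width takes about 2 N to start, 6 N fully down.
- paddle (a point): centre of the top of the red paddle (moves with it), which is 106 mm long along the fixture's x (x = -96 to 10), 36 mm wide, and a finger can slide along it while pressing (dragging at up to the pressing force). At rest it slopes up to the outside by 0.32 rad, this point at y = 78, z = 38. Fully pressed it is level, y = 58 to 94, z = 28: 12 mm below the tab's top, so two level fingertips can press it and push the tab at once.
- nose (a point): lowest point of the clip's black rubber nose (moves with it): a roller 12 mm across and 12 mm long, axis along the fixture's x, over the middle of the channel at x = 70 to 82, y = 0 in the fixture. At rest 5 mm above the bed, it blocks the carrier rigidly; 19 mm above the bed with the paddle fully pressed.
- home (a point): point on the bed at x = 35, y = 0, z = 18 mm in the fixture: the carrier's origin lies here when its front face (carrier x = +50) meets the blue end stop, a wall whose near face is at x = 85, y +-32, 18 mm above the bed.
- spare: bystander: a spare grey carrier with a blue board, same size as the carrier, lying on the table beside the paddle's side of the fixture. Origin: centre of the underside.
- knob: bystander: black knob, 22 mm across, 16 mm high, standing on the fixture's base on the side away from the paddle (y about -68). Origin: centre of the underside.
- standoff: bystander: brass standoff, 14 mm across, 22 mm high, standing on the same side of the base. Origin: centre of the underside.
- driver: bystander: orange-handled screwdriver lying on the table beside the fixture, away from the paddle.
- jar: bystander: clear jar with blue cap, 48 mm across, 55 mm high, beyond the fixture. Origin: centre of the underside.
- reel: bystander: white and grey solder reel, 60 mm across, 34 mm high, beyond the fixture. Origin: centre of the underside.
Things that resemble listed ones, but are neither listed nor needed, are in the scene too. Leave any purple look-alike of the carrier alone.

How it is judged:
On the way, in this order (a step that is already met when the one before it is completed fails the run):
1. the paddle is held down, the nose well up, with the carrier still short of home (value of joint clip above 0.17 rad and x of carrier in the frame of fixture below 0.025 m), for 0.1 s.
2. the carrier has been pushed home against the stop with the paddle still held down (value of joint clip above 0.17 rad and x of carrier in the frame of fixture above 0.032 m), for 0.1 s.
At the end, for the whole second after the job is handed in: The carrier lies flat on the bed, at rest, within 3 mm of home against the end stop, and the released clip's nose rests on it (clip angle 0.11 to 0.19 rad) (x of carrier in the frame of fixture between 0.032 and 0.038 m and y of carrier in the frame of fixture between -0.004 and 0.004 m and z of carrier in the frame of fixture between 0.016 and 0.02 m and angle between the x axis of carrier and the x axis of fixture, either way round below 0.06 rad and angle between carrier's own z axis and vertical below 0.04 rad and value of joint clip between 0.11 and 0.19 rad and linear speed of carrier below 0.01 m/s); the robot touches nothing.
It fails at once if the carrier is lifted off the bed or tipped (underside more than 6 mm up, or tilted more than 0.12 rad) (z of carrier in the frame of fixture above 0.024 m or angle between carrier's own z axis and vertical above 0.12 rad).
It fails at once if one of the other loose things is moved more than 20 mm (distance of any of spare, knob, standoff, driver, jar, reel from where it was at the start of the episode above 0.02 m).
It fails at once if one of the standing things is tipped over (angle between any of knob, standoff, jar, reel's own z axis and vertical above 0.5 rad).
It also fails if it takes over 46 s, if anything falls off the work surface, if the arm or the gripper's body presses on something with over 40 N, if the wrist force passes 120 N, or if a joint passes its speed limit or range.

## Working session

There is one attempt and no reset: what is moved stays moved. The work goes in short steps, Python scripts to look and compute and a tool call to move; the robot and the scene stay as the last step left them, time stands still between calls to the robot, and variables do not carry over. Pictures are saved under pics/ and viewed, at most 10 in all, crops included, and the job is handed in when it is done.

Besides the shell and the picture viewer there is one more tool, called after ">>>" as name(argument=value, ...) on one line, values as JSON. move_arm: Moves the arm, as the interface text tells. Its arguments: {"type":"object","properties":{"plan":{"type":"array"}},"required":["plan"]}

```bash
mkdir -p pics; ls; cat > h.py <<'E'
import numpy as np, cv2, pickle
from plant import manip
def grab(n,tag):
    f=manip.grab_frame(n); pickle.dump(f,open(f'{tag}.pkl','wb')); cv2.imwrite(f'pics/{tag}.png',f['pixels']); return f
def load(tag): return pickle.load(open(f'{tag}.pkl','rb'))
def world(f):
    h,w=f['depth'].shape; fl=h/2/np.tan(np.radians(f['vfov'])/2)
    v,u=np.mgrid[:h,:w]; d=f['depth']
    P=np.stack([(u-f['cx'])/fl*d,(v-f['cy'])/fl*d,d,np.ones_like(d)],-1)
    W=(P@np.linalg.inv(f['view']).T)[...,:3]; W[d==0]=np.nan; return W
E
python3 - <<'E'
from h import *
for n in("scene","top"):
    f=grab(n,n+"0"); print(n,f['vfov'],f['cx'],f['cy'],np.round(f['view'],3).tolist())
print(manip.state())
E
```

```text
pics
scene 47.77386414098838 311.08187654423006 200.89615375611334 [[-0.231, 0.973, 0.014, 0.095], [0.83, 0.205, -0.519, -0.465], [-0.507, -0.108, -0.855, 1.112], [0.0, 0.0, 0.0, 1.0]]
top 56.58989640369005 320.7426860410637 196.14286588500036 [[0.015, -1.0, 0.006, 0.042], [-0.995, -0.016, -0.094, 0.596], [0.094, -0.004, -0.996, 0.654], [0.0, 0.0, 0.0, 1.0]]
{'time': 0.1, 'joint_pos': array([ 1.20098415e+00,  5.33345511e-02,  1.61415868e+00, -2.29896965e-06,
        1.47605458e+00, -1.18996776e-01]), 'joint_vel': array([-0.00133615, -0.0021528 , -0.00315598, -0.00118843,  0.00222526,
       -0.00034681]), 'joint_efforts': array([ 9.55856194e-05, -3.94907892e+01, -3.71362102e+01, -9.98949395e-05,
        3.99890167e-03,  2.20777849e-06]), 'tool_pos': array([0.15490841, 0.60489994, 0.2301577 ]), 'tool_rot': array([-2.35443653e-04,  1.25079075e-01,  9.92146294e-01, -9.48806716e-04]), 'contact_force': array([-0.25467941,  0.36865659,  0.41370962]), 'ft_torque': array([-0.01589683,  0.02320676, -0.02417293]), 'grasp_force': 0.0, 'gripper_width': 1.0001938524639555}
```

View pics/top0.png

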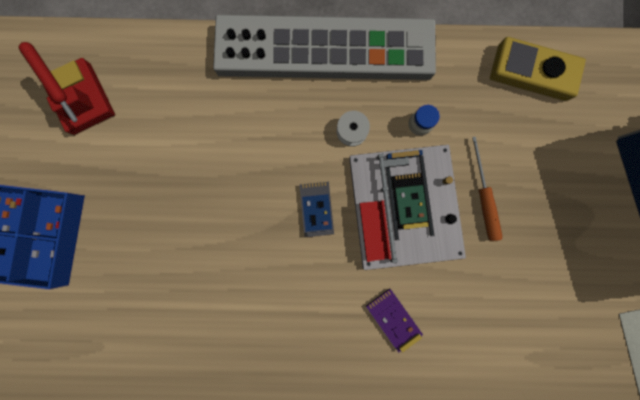

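View pics/scene0.png

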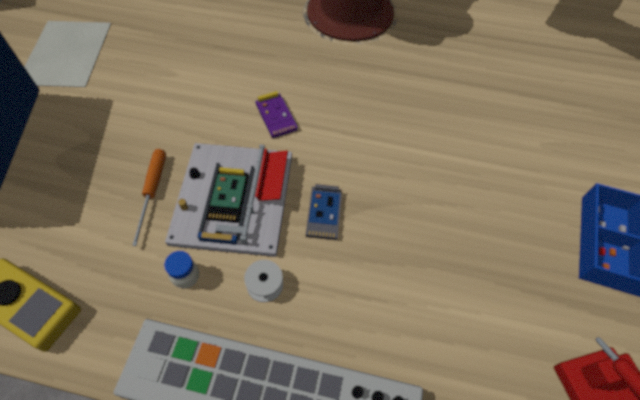

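The top view shows the fixture around (408,207) with its x axis up the image. The real carrier (green) is at (410,203) with its yellow tab at (412,226), the red paddle at (375,232) and the blue end stop near (403,154). Look-alikes are the purple carrier (394,320), the grey/blue spare (317,212) and the red clamp (75,95). I choose the green one inside the rails.

```bash
cat > m.py <<'E'
from h import *
import sys
tag=sys.argv[1]; f=load(tag); W=world(f); hsv=cv2.cvtColor(f['pixels'],cv2.COLOR_BGR2HSV)
c=np.array([float(sys.argv[2]),float(sys.argv[3])])
near=np.linalg.norm(W[...,:2]-c,axis=-1)<.18
def rect(m,name):
    m=cv2.morphologyEx(m.astype(np.uint8),cv2.MORPH_OPEN,np.ones((2,2)))
    n,l,s,ce=cv2.connectedComponentsWithStats(m); 
    if n<2: print(name,'none');return
    k=1+s[1:,4].argmax(); p=W[l==k]; 
    r=cv2.minAreaRect((p[:,:2]*1000).astype(np.float32)); print(name,len(p),'px',np.round(ce[k]),'rect',np.round(r[0],1),np.round(r[1],1),round(r[2],2),'z',np.round(np.nanpercentile(p[:,2],[5,50,95])*1000,1))
H,S,V=hsv[...,0],hsv[...,1],hsv[...,2]
rect(near&(W[...,2]>.009),'plate')
rect(near&(W[...,2]>.009)&(W[...,2]<.024)&(S<60),'bed')
rect(near&((H<7)|(H>173))&(S>150)&(V>80)&(W[...,2]>.015),'red')
rect(near&(H>19)&(H<33)&(S>140)&(V>100)&(W[...,2]>.015),'yellow')
rect(near&(H>40)&(H<90)&(S>80)&(W[...,2]>.015),'green')
E
python3 - <<'E'
from h import *
f=load('top0');W=world(f)
for u,v in((408,207),(410,203),(412,226),(375,232),(394,320),(317,212)):print((u,v),np.round(W[v,u],3))
cv2.imwrite('pics/crop.png',cv2.resize(f['pixels'][130:280,330:480],None,fx=4,fy=4,interpolation=cv2.INTER_CUBIC))
E
python3 m.py top0 .38 -.12
```

```text
(408, 207) [ 0.577 -0.107  0.036]
(410, 203) [ 0.585 -0.111  0.033]
(412, 226) [ 0.543 -0.112  0.041]
(375, 232) [ 0.531 -0.047  0.037]
(394, 320) [nan nan nan]
(317, 212) [0.567 0.058 0.013]
plate 4379 px [411. 244.] rect [ 513.4 -120.9] [ 85.5 196.2] 6.72 z [15.8 18.9 41.8]
bed 2741 px [422. 247.] rect [ 508.9 -121.8] [ 78.4 196.4] 7.62 z [14.7 18.  20.2]
red 602 px [375. 244.] rect [512.1 -45.7] [63.6 34.5] 8.28 z [30.7 37.3 42.9]
yellow 90 px [411. 344.] rect [ 330.  -116.8] [15.9 40.3] 36.07 z [-0.4 21.8 24. ]
green 133 px [413. 221.] rect [ 554.  -119.1] [ 7.2 50. ] 9.27 z [29.4 31.2 32.9]
```

View pics/crop.png

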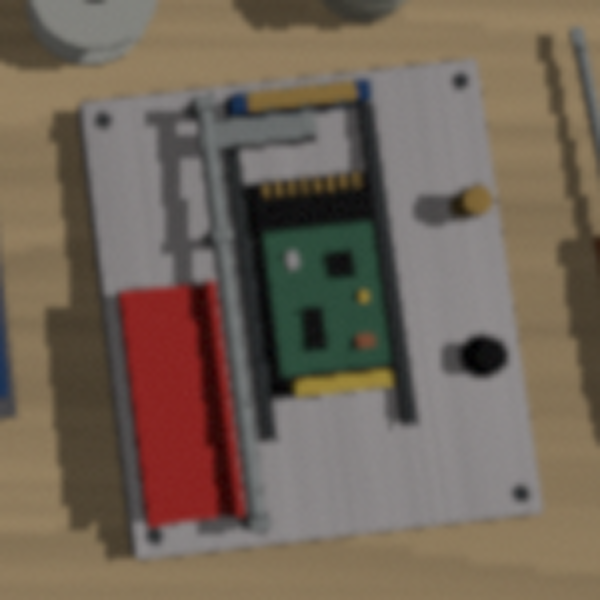

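The crop confirms the choice: the green board on the black carrier between the rails, yellow tab at crop (343,382) = pixel (416,225), with the paddle to its left. The knob (484,355) and standoff (475,200) in the crop are on the other side.

```bash
python3 m.py top0 .575 -.1
```

```text
plate 11701 px [407. 208.] rect [nan nan] [0. 0.] 0.0 z [16.2 19.3 41.6]
bed 6206 px [415. 212.] rect [ 578.5 -113.3] [218.6 196.5] 7.62 z [15.6 18.  20.4]
red 1045 px [373. 232.] rect [531.7 -43.4] [105.8  30.6] 14.44 z [31.  37.7 43. ]
yellow 84 px [416. 226.] rect [ 543.7 -122.2] [ 6.3 45.5] 7.71 z [37.8 40.2 41.6]
green 889 px [412. 205.] rect [ 582.1 -115.7] [67.6 52.5] 9.38 z [29.1 31.2 33.5]
```

>>> move_arm(plan=[[[0,0,0,0,0,-1,0.22],[0,0,0,0,0,-1,0.22],[0,0,0,0,0,-0.54,0.22],[-0.17,-0.47,0,0,0,0,0.22],[-0.17,-0.47,0,0,0,0,0.22],[-0.17,-0.47,0,0,0,0,0.22],[-0.17,-0.47,0,0,0,0,0.22],[-0.17,-0.47,0,0,0,0,0.22],[-0.17,-0.47,0,0,0,0,0.22],[-0.17,-0.47,0,0,0,0,0.22]]])

```text
time: 1.35
tool_pos: [0.3482, 0.2307, 0.231]
tool_rot: [0.0, -0.065, 0.998, 0.0]
contact_force: [1.7, 0.3, 0.3]
gripper_width: 0.778
grasp_force: 0.0
```

>>> move_arm(plan=[[[-0.17,-0.47,0,0,0,0,0.22],[-0.17,-0.47,0,0,0,0,0.22],[-0.17,-0.47,0,0,0,0,0.22],[-0.17,-0.47,0,0,0,0,0.22],[-0.17,-0.47,0,0,0,0,0.22],[-0.17,-0.47,0,0,0,0,0.22],[0,0,0,0,0,0,0.22],[0,0,0,0,0,0,0.22],[0,0,0,0,0,0,0.22],[0,0,0,0,0,0,0.22]]])

```text
time: 2.6
tool_pos: [0.513, -0.0861, 0.2315]
tool_rot: [0.0, -0.066, 0.998, -0.0]
contact_force: [-0.3, -0.2, -1.0]
gripper_width: 0.778
grasp_force: 0.0
```

```bash
python3 - <<'E'
from h import *
f=grab('wrist','w1'); s=manip.state(); print({k:np.round(s[k],3) for k in('time','tool_pos','tool_rot','gripper_width','contact_force')})
E
python3 m.py w1 .575 -.1
```

```text
{'time': np.float64(2.65), 'tool_pos': array([ 0.513, -0.086,  0.232]), 'tool_rot': array([ 0.   , -0.066,  0.998, -0.   ]), 'gripper_width': np.float64(0.783), 'contact_force': array([-0.064, -0.109, -1.145])}
plate 79196 px [320. 287.] rect [651.3 -53.7] [371. 578.] 5.96 z [ 16.2 261.2 314.8]
bed 13766 px [271. 174.] rect [573.7 -95.7] [226. 191.] 14.66 z [16.5 17.7 19.7]
red 3634 px [370. 188.] rect [543.  -35.1] [126.5  32.5] 12.61 z [32.4 37.9 42.8]
yellow 397 px [290. 192.] rect [ 546.4 -118.7] [11.3 43.9] 8.31 z [30.3 39.4 40.8]
green 2643 px [293. 226.] rect [ 585.5 -112.9] [70.3 50.6] 9.11 z [29.5 30.8 32.3]
```

View pics/w1.png

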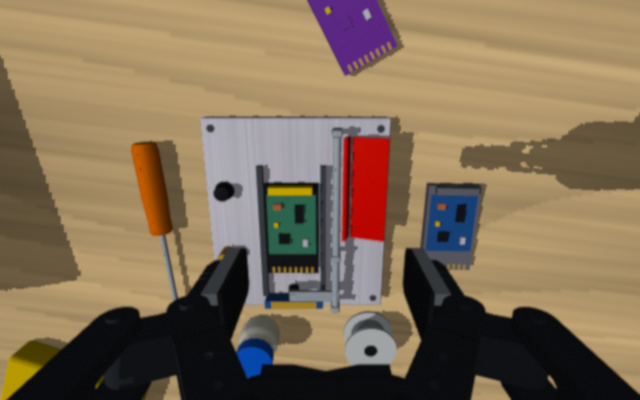

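The wrist view shows the yellow tab at (290,191), paddle at (368,188), the shaft at (337,220) and the fingertips at about (228,258) and (422,258). The fingers are parallel to the fixture's y axis.

```bash
python3 - <<'E'
from h import *
f=load('w1');W=world(f)*1000;hsv=cv2.cvtColor(f['pixels'],cv2.COLOR_BGR2HSV);H,S,V=[hsv[...,i] for i in range(3)]
z=W[...,2]; u=np.arange(640)[None,:];v=np.arange(400)[:,None]
box=(u>195)&(u<400)&(v>110)&(v<310)&(z<60)
def R(m,n):
    m=cv2.erode(m.astype(np.uint8),np.ones((3,3)))>0
    p=W[m][:,:2].astype(np.float32); r=cv2.minAreaRect(p); print(n,m.sum(),np.round(r[0],1),np.round(r[1],1),round(r[2],2),'med',np.round(np.median(p,0),1))
R(box&(S<70)&(z>13)&(z<22),'bed')
R(box&((H<7)|(H>173))&(S>150)&(z>28)&(z<48),'red')
R(box&(H>19)&(H<33)&(S>140)&(z>37)&(u>262)&(u<318),'yel')
R(box&(H>40)&(H<90)&(S>80)&(z>27)&(z<35),'green')
m=box&(u>328)&(u<346)&(v>150)&(z>38)&(S<70)
p=W[m][:,:2].astype(np.float32);l=cv2.fitLine(p,cv2.DIST_HUBER,0,.01,.01).ravel();print('shaft',m.sum(),l,np.degrees(np.arctan(l[1]/l[0])))
# finger tips
for a,b in((160,260),(390,490)):
    q=W[(u>a)&(u<b)&(v>230)&(v<340)&(z>180)&(z<300)]
    k=q[q[:,2]<np.percentile(q[:,2],.5)+6]; print('tip',len(q),np.round(k.mean(0),1),np.round(k.min(0),1),np.round(k.max(0),1))
E
```

```text
bed 15267 [ 579.9 -108.9] [212.7 187.3] 7.44 med [ 535.2 -135.9]
red 3591 [533.5 -45.8] [103.4  41.4] 7.55 med [529.7 -43.1]
yel 223 [ 543.1 -119.1] [ 5.9 40.6] 7.28 med [ 543.1 -118.8]
green 2150 [ 583.9 -113.9] [67.2 50.3] 7.62 med [ 582.8 -113. ]
shaft 1255 [ 9.9196297e-01  1.2652844e-01  5.7923059e+02 -6.7844810e+01] 7.26903
tip 4958 [ 514.5 -121.6  242.3] [ 505.9 -132.5  237.4] [ 528.1 -118.5  245.1]
tip 4934 [505.2 -53.2 242.3] [496.2 -55.6 236.9] [519.8 -42.8 245.2]
```

>>> move_arm(plan=[[[0,0,0.3,0,0,0,0.22],[0,0,0.4,0,0,0,0.22],[0,0,0.4,0,0,0,0.22],[0,0,0.3,0,0,0,0.22],[0,0,0.14,0,0,0,0.22],[0,0,0,0,0,0,0.22],[0,0,0,0,0,0,0.22],[0,0,0,0,0,0,0.22],[0,0,0,0,0,0,0.22],[0,0,0,0,0,0,0.22]]])

```text
time: 3.9
tool_pos: [0.5136, -0.0873, 0.047]
tool_rot: [0.0, -0.065, 0.998, -0.0]
contact_force: [0.4, 0.5, -0.3]
gripper_width: 0.78
grasp_force: 0.0
```

```bash
python3 - <<'E'
from h import *
f=grab('wrist','w2'); s=manip.state(); print({k:np.round(s[k],4) for k in('time','tool_pos','gripper_width','contact_force')})
E
```

```text
{'time': np.float64(3.95), 'tool_pos': array([ 0.5134, -0.0872,  0.0468]), 'gripper_width': np.float64(0.7806), 'contact_force': array([ 0.0717, -0.2732,  0.4706])}
```

View pics/w2.png

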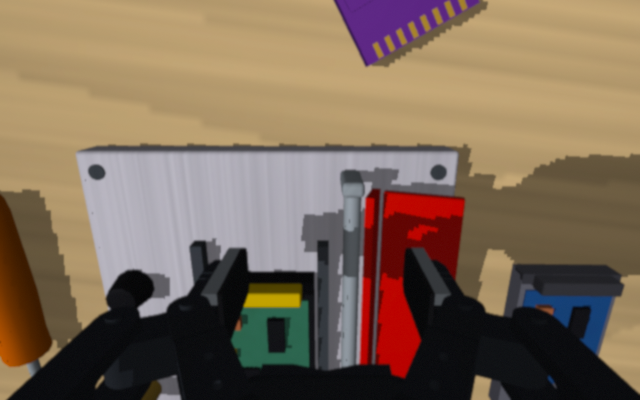

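The wrist view at close range shows the left fingertip at (230,258) behind the tab (272,295), and the right one at (425,258) over the paddle (425,235). I check the offsets numerically.

```bash
python3 - <<'E'
from h import *
f=load('w2');W=world(f)*1000;hsv=cv2.cvtColor(f['pixels'],cv2.COLOR_BGR2HSV);H,S,V=[hsv[...,i] for i in range(3)]
c,s=np.cos(.13),np.sin(.13)
X=W[...,0]-585.5;Y=W[...,1]+113.2;F=np.stack([c*X+s*Y,-s*X+c*Y,W[...,2]],-1)
u=np.arange(640)[None,:]+0*F[...,0];v=np.arange(400)[:,None]+0*F[...,0]
def P(m,n):
    q=F[m&np.isfinite(F[...,0])];print(n,len(q),np.round(np.percentile(q,[2,50,98],0),1).tolist())
P((H>19)&(H<33)&(S>140)&(v>275)&(v<315)&(u>235)&(u<310)&(F[...,2]>36),'tabtop')
P(((H<7)|(H>173))&(S>150)&(v>180)&(u>382)&(u<470)&(F[...,2]<60),'red')
for a,b in((190,250),(400,455)):
    m=(u>a)&(u<b)&(v>235)&(v<330)&(V<120)&(S<110)&(F[...,2]>44)
    P(m,'finger'); P(m&(F[...,2]<60),'tip')
P((u>335)&(u<362)&(v>170)&(v<200),'post'); 
P((u>340)&(u<360)&(v>210)&(v<330)&(F[...,2]>36),'shaft')
P((u>190)&(u<208)&(v>238)&(v<250),'railL');P((u>317)&(u<328)&(v>238)&(v<260),'railR')
P((u>75)&(u<460)&(v>148)&(v<165)&(F[...,2]>14)&(F[...,2]<22)&(S<60),'plate rear')
E
```

```text
tabtop 975 [[-58.9, -4.4, 36.5], [-43.7, 8.0, 39.6], [-38.8, 21.2, 61.3]]
red 8109 [[-95.2, 62.5, 32.3], [-71.2, 73.5, 36.4], [0.2, 93.7, 43.4]]
finger 3658 [[-82.0, -11.8, 57.2], [-78.0, -0.3, 82.5], [-60.9, 4.1, 109.1]]
tip 183 [[-79.6, -5.4, 53.4], [-72.7, 0.7, 57.8], [-61.3, 1.0, 59.8]]
finger 3212 [[-81.4, 63.7, 59.0], [-78.2, 68.1, 82.2], [-61.5, 79.1, 109.4]]
tip 110 [[-79.7, 67.2, 56.6], [-75.2, 67.5, 58.7], [-61.7, 73.4, 59.9]]
post 751 [[-103.2, 39.3, 16.9], [-100.6, 44.2, 38.7], [-87.6, 50.3, 44.3]]
shaft 1959 [[-88.2, 42.1, 38.3], [-60.3, 45.7, 41.0], [-27.8, 49.7, 42.5]]
railL 187 [[-65.0, -37.1, 17.0], [-64.1, -31.3, 21.2], [-60.0, -28.9, 26.5]]
railR 209 [[-65.0, 30.2, 17.7], [-62.9, 32.3, 25.3], [-57.2, 34.8, 26.8]]
plate rear 5754 [[-112.0, -85.1, 15.1], [-108.8, 4.6, 17.5], [-105.2, 95.4, 18.8]]
```

>>> move_arm(plan=[[[0,0,0.04,0,0,0,0.22],[0,0,0.03,0,0,0,0.22],[0,0,0.03,0,0,0,0.22],[0,0,0.03,0,0,0,0.22],[0,0,0.03,0,0,0,0.22],[0,0,0.02,0,0,0,0.22],[0,0,0,0,0,0,0.22],[0,0,0,0,0,0,0.22],[0,0,0,0,0,0,0.22],[0,0,0,0,0,0,0.22]]])

```text
time: 5.2
tool_pos: [0.5134, -0.0874, 0.0251]
tool_rot: [0.0, -0.065, 0.998, -0.0]
contact_force: [-3.1, -2.5, 4.3]
gripper_width: 0.781
grasp_force: 2.6
```

```bash
cat > c.py <<'E'
from h import *
import sys
f=grab('wrist',sys.argv[1]);s=manip.state(); print({k:np.round(s[k],4) for k in('time','tool_pos','gripper_width','contact_force')})
W=world(f)*1000;hsv=cv2.cvtColor(f['pixels'],cv2.COLOR_BGR2HSV);H,S,V=[hsv[...,i] for i in range(3)]
c,s=np.cos(.13),np.sin(.13)
X=W[...,0]-585.5;Y=W[...,1]+113.2;F=np.stack([c*X+s*Y,-s*X+c*Y,W[...,2]],-1)
def P(m,n):
    q=F[m&np.isfinite(F[...,0])]
    if len(q):print(n,len(q),np.round(np.percentile(q,[2,50,98],0),1).tolist())
r=((H<7)|(H>173))&(S>130)&(F[...,2]<60)&(F[...,2]>20)&(F[...,0]>-97)&(F[...,0]<15)
P(r&(F[...,1]>60)&(F[...,1]<68),'red inner');P(r&(F[...,1]>82)&(F[...,1]<100),'red outer')
P((H>19)&(H<33)&(S>140)&(F[...,2]>34)&(F[...,2]<44)&(abs(F[...,1])<30)&(F[...,0]<30)&(F[...,0]>-65),'tabtop')
E
python3 c.py w3
```

```text
{'time': np.float64(5.25), 'tool_pos': array([ 0.5133, -0.0874,  0.0251]), 'gripper_width': np.float64(0.7823), 'contact_force': array([-3.2954, -2.8606,  4.0077])}
red inner 3167 [[-95.0, 60.2, 28.9], [-59.5, 64.2, 30.4], [-16.2, 67.8, 44.3]]
red outer 2250 [[-95.4, 82.4, 32.2], [-81.4, 89.1, 34.2], [-61.1, 94.4, 35.6]]
tabtop 1431 [[-46.8, -4.3, 34.3], [-44.4, 8.9, 39.4], [-38.8, 21.5, 40.7]]
```

>>> move_arm(plan=[[[0,0,0.015,0,0,0,0.22],[0,0,0.015,0,0,0,0.22],[0,0,0,0,0,0,0.22],[0,0,0,0,0,0,0.22],[0,0,0,0,0,0,0.22],[0,0,0,0,0,0,0.22],[0,0,0,0,0,0,0.22],[0,0,0,0,0,0,0.22],[0,0,0,0,0,0,0.22],[0,0,0,0,0,0,0.22]]])

```text
time: 6.5
tool_pos: [0.5137, -0.0879, 0.0221]
tool_rot: [0.0, -0.065, 0.998, -0.001]
contact_force: [-3.1, -5.1, 5.9]
gripper_width: 0.78
grasp_force: 3.8
```

```bash
python3 c.py w4
```

```text
{'time': np.float64(6.55), 'tool_pos': array([ 0.5137, -0.0879,  0.0221]), 'gripper_width': np.float64(0.7789), 'contact_force': array([-3.627 , -3.9336,  6.9752])}
red inner 3050 [[-94.9, 60.2, 27.2], [-59.0, 64.2, 28.4], [-15.6, 67.8, 44.1]]
red outer 2027 [[-95.4, 82.4, 27.9], [-81.1, 88.6, 29.3], [-60.8, 93.8, 30.5]]
tabtop 1483 [[-46.8, -4.8, 34.3], [-44.4, 8.5, 39.3], [-38.9, 21.4, 40.6]]
```

>>> move_arm(plan=[[[-0.04,0,0,0,0,0,0.22],[-0.04,0,0,0,0,0,0.22],[-0.04,0,0,0,0,0,0.22],[-0.04,0,0,0,0,0,0.22],[-0.04,0,0,0,0,0,0.22],[-0.04,0,0,0,0,0,0.22],[-0.03,0,0,0,0,0,0.22],[-0.03,0,0,0,0,0,0.22],[0,0,0,0,0,0,0.22],[0,0,0,0,0,0,0.22]]])

```text
time: 7.8
tool_pos: [0.5484, -0.0819, 0.0212]
tool_rot: [-0.001, -0.065, 0.998, 0.001]
contact_force: [-3.7, -0.0, 5.7]
gripper_width: 0.778
grasp_force: 3.4
```

```bash
python3 c.py w5
```

```text
{'time': np.float64(7.85), 'tool_pos': array([ 0.5484, -0.0818,  0.0212]), 'gripper_width': np.float64(0.7789), 'contact_force': array([-4.3334, -1.3777,  6.1945])}
red inner 4417 [[-93.9, 60.1, 26.5], [-50.9, 64.0, 27.7], [6.5, 67.9, 28.9]]
red outer 4333 [[-94.4, 82.2, 26.5], [-66.7, 88.0, 27.7], [-30.9, 93.4, 28.9]]
tabtop 1247 [[-22.8, 0.7, 34.2], [-20.2, 11.4, 39.4], [-14.9, 21.9, 40.9]]
```

>>> move_arm(plan=[[[-0.02,0,0,0,0,0,0.22],[-0.02,0,0,0,0,0,0.22],[-0.02,0,0,0,0,0,0.22],[-0.01,0,0,0,0,0,0.22],[-0.01,0,0,0,0,0,0.22],[-0.005,0,0,0,0,0,0.22],[0,0,0,0,0,0,0.22],[0,0,0,0,0,0,0.22],[0,0,0,0,0,0,0.22],[0,0,0,0,0,0,0.22]]])

```text
time: 9.1
tool_pos: [0.5558, -0.0808, 0.0211]
tool_rot: [-0.004, -0.065, 0.998, 0.001]
contact_force: [-14.8, -1.0, 14.1]
gripper_width: 0.781
grasp_force: 8.2
```

```bash
python3 c.py w6
```

```text
{'time': np.float64(9.15), 'tool_pos': array([ 0.5558, -0.0808,  0.0211]), 'gripper_width': np.float64(0.7811), 'contact_force': array([-14.0698,  -0.7526,  13.8568])}
red inner 4605 [[-93.7, 60.2, 26.4], [-50.7, 64.0, 27.6], [6.6, 67.8, 28.9]]
red outer 4904 [[-94.1, 82.2, 26.3], [-63.6, 87.9, 27.6], [-23.9, 93.3, 28.8]]
tabtop 1264 [[-15.4, 0.9, 34.3], [-12.8, 11.4, 39.3], [-7.4, 22.0, 40.8]]
```

>>> move_arm(plan=[[[-0.01,0,0,0,0,0,0.22],[-0.01,0,0,0,0,0,0.22],[0,0,0,0,0,0,0.22],[0,0,0,0,0,0,0.22],[0,0,0,0,0,0,0.22],[0,0,0,0,0,0,0.22],[0,0,0,0,0,0,0.22],[0,0,0,0,0,0,0.22],[0,0,0,0,0,0,0.22],[0,0,0,0,0,0,0.22]]])

```text
time: 10.4
tool_pos: [0.5559, -0.0808, 0.021]
tool_rot: [-0.007, -0.065, 0.998, 0.001]
contact_force: [-23.1, -2.6, 21.6]
gripper_width: 0.787
grasp_force: 13.0
```

```bash
python3 c.py w7; python3 - <<'E'
from h import *
f=grab('scene','s7'); cv2.imwrite('pics/s7c.png',cv2.resize(f['pixels'][130:270,150:330],None,fx=4,fy=4,interpolation=cv2.INTER_CUBIC))
E
```

```text
{'time': np.float64(10.45), 'tool_pos': array([ 0.5559, -0.0808,  0.021 ]), 'gripper_width': np.float64(0.7808), 'contact_force': array([-24.8167,  -2.1597,  21.8955])}
red inner 4599 [[-93.9, 60.2, 26.4], [-50.5, 64.0, 27.6], [6.8, 67.8, 28.8]]
red outer 4878 [[-93.9, 82.2, 26.3], [-63.4, 88.0, 27.5], [-23.5, 93.3, 28.8]]
tabtop 1269 [[-15.4, 0.8, 34.4], [-12.9, 11.5, 39.4], [-7.4, 22.0, 40.8]]
```

View pics/s7c.png

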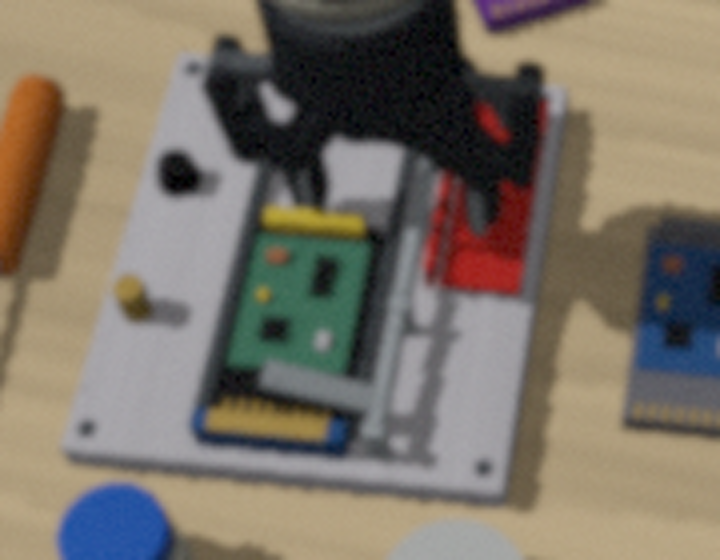

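The crop shows the carrier's front against the blue stop (275,420) with the nose arm at (310,385) raised above it. The tab no longer moves at 24 N, so the carrier is home. Now I back off and then lift.

>>> move_arm(plan=[[[0.02,0,0,0,0,0,0.22],[0.02,0,0,0,0,0,0.22],[0.03,0,0,0,0,0,0.22],[0.04,0,0,0,0,0,0.22],[0.04,0,0,0,0,0,0.22],[0,0,0,0,0,0,0.22],[0,0,-0.03,0,0,0,0.22],[0,0,-0.04,0,0,0,0.22],[0,0,-0.05,0,0,0,0.22],[0,0,-0.1,0,0,0,0.22]]])

```text
time: 11.75
tool_pos: [0.5425, -0.0828, 0.0471]
tool_rot: [-0.001, -0.065, 0.998, 0.0]
contact_force: [0.4, -1.2, -0.1]
gripper_width: 0.78
grasp_force: 0.0
```

>>> move_arm(plan=[[[0,0,-0.2,0,0,0,0.22],[0,0,-0.3,0,0,0,0.22],[0,0,-0.3,0,0,0,0.22],[0,0,-0.3,0,0,0,0.22],[0.3,0,-0.2,0,0,0,0.22],[0.3,0,0,0,0,0,0.22],[0,0,0,0,0,0,0.22],[0,0,0,0,0,0,0.22],[0,0,0,0,0,0,0.22],[0,0,0,0,0,0,0.22]]])

```text
time: 13.0
tool_pos: [0.4726, -0.0924, 0.2035]
tool_rot: [-0.0, -0.065, 0.998, 0.0]
contact_force: [-0.8, 0.3, 0.3]
gripper_width: 0.78
grasp_force: 0.0
```

```bash
python3 c.py w8; python3 - <<'E'
from h import *
f=grab('scene','s8'); cv2.imwrite('pics/s8c.png',cv2.resize(f['pixels'][130:270,150:330],None,fx=4,fy=4,interpolation=cv2.INTER_CUBIC))
E
```

```text
{'time': np.float64(13.05), 'tool_pos': array([ 0.4726, -0.0924,  0.2035]), 'gripper_width': np.float64(0.7803), 'contact_force': array([0.0615, 0.2635, 1.0339])}
red inner 807 [[-93.7, 60.4, 28.9], [-46.5, 64.1, 30.6], [7.1, 67.8, 32.3]]
red outer 1408 [[-94.0, 82.3, 33.0], [-46.5, 88.6, 34.9], [7.4, 94.8, 36.6]]
tabtop 456 [[-15.2, -20.6, 34.5], [-12.2, 0.1, 39.4], [-7.0, 21.3, 41.0]]
```

View pics/s8c.png

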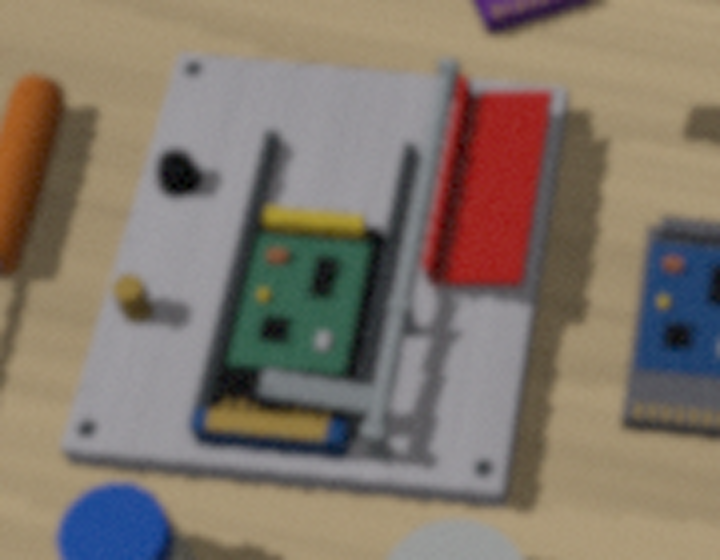

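The carrier sits home at the stop (275,420) with the nose (310,390) resting on it. The paddle slope of about 0.17 rad puts the clip near 0.15. Everything else is where it was.

```bash
python3 -c "
from plant import manip; print(manip.job_done())"
```

```text
the job is handed in; nothing more can be done
None
```

The carrier is home against the blue stop with the released clip's nose clamping it, nothing else moved that I could see, and I handed the job in at about 13 s; the judge returned no verdict.

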